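# Press the wax tub's lid shut

## Task

The lid of the wax tub has only been laid on and its four corners still stand up. Go round the lid and press each corner down with the fingertips until it clicks shut, so that the whole rim lies flat. Do not lift, tip or push the tub away, and leave the wax block, the dish and the ski clamp where they stand.

Things in the scene. Friction and masses are not known exactly. Their poses are not given: they have to be found in the camera images.
- wax_tub: see-through tub of wax bars with a teal snap-fit lid, about 0.8 kg, loose. Shut, it is a rounded rectangle 140 mm (its x) by 200 mm (its y), 73 mm high. Origin: centre of its underside; z up. The middle of the lid is already down, its top 73 mm above the table; each corner (66 mm along either edge, rounded to 16 mm) stands up, flexing about a diagonal crease.
- press_1 (a point): where to press on the lid corner at the tub's -x, -y: on top of the lid, 26 mm out from that corner's crease and 14 mm in from its rounded tip. With the lid shut it lies at x -55, y -85, z 73 mm in the tub's frame; while the corner is up it stands 4 to 7 mm higher.
- press_2 (a point): the same for the corner at +x, -y of the tub (shut: x 55, y -85, z 73 mm)
- press_3 (a point): the same for the corner at +x, +y of the tub (shut: x 55, y 85, z 73 mm)
- press_4 (a point): the same for the corner at -x, +y of the tub (shut: x -55, y 85, z 73 mm)
- corner_1 (a joint): how far the corner at press_1 stands up, rad: 0 is flat and shut, about 0.18 to 0.25 at the start (tip 7 to 10 mm proud). Pressed, it gives freely to about 0.16, then resists with a force rising to 6 or 7 N near 0.1; at about 0.06 the lip passes the bead on the rim, clicks and pulls itself shut. Let go before that, it springs up again; once shut it stays shut. Readings scatter by about 0.01 rad.
- corner_2 (a joint): the same for the corner at press_2
- corner_3 (a joint): the same for the corner at press_3
- corner_4 (a joint): the same for the corner at press_4
- wax_block: purple bar of ski wax, 84 x 46 x 24 mm, loose, beside the tub; leave it. Origin: centre of its underside.
- dish: white ceramic dish, 108 mm across and 30 mm high, loose, beside the tub; leave it. Origin: centre of its underside.
- ski_clamp: black plastic ski clamp with a steel spring clip, 100 x 70 x 63 mm, loose, beside the tub; leave it. Origin: centre of its underside. (A small aluminium toolbox, 190 x 270 x 210 mm with its door half open, is fixed far to the right beside the robot, out of the way.)

How it is judged:
At the end, for the whole second after the job is handed in: All four lid corners are clicked shut (each below 0.03 rad, its tip within 1.2 mm of flat); the tub stands level and still on the table within 40 mm of where it was; the wax block, dish and ski clamp are within 20 mm of where they were (value of joint each of corner_1, corner_2, corner_3, corner_4 below 0.03 rad and height (world z) of wax_tub below 0.005 m and angle between wax_tub's own z axis and vertical below 0.03 rad and linear speed of wax_tub below 0.02 m/s and distance of wax_tub from where it was at the start of the episode below 0.04 m and distance of each of wax_block, dish, ski_clamp from where it was at the start of the episode below 0.02 m); the robot touches nothing.
It fails at once if something other than the fingers presses on the tub (contact force between the arm and wax_tub above 3 N).
It fails at once if the tub is lifted off the table (height (world z) of wax_tub above 0.012 m).
It fails at once if the tub is tipped (angle between wax_tub's own z axis and vertical above 0.12 rad).
It fails at once if the tub is pushed more than 40 mm from its place (distance of wax_tub from where it was at the start of the episode above 0.04 m).
It fails at once if the wax block, the dish or the ski clamp is lifted or shifted by more than 20 mm (distance of any of wax_block, dish, ski_clamp from where it was at the start of the episode above 0.02 m).
It also fails if it takes over 43 s, if anything falls off the work surface, if the arm or the gripper's body presses on something with over 40 N, if the wrist force passes 120 N, or if a joint passes its speed limit or range.

## Robot

A 6-joint arm with a two-finger parallel gripper is mounted at the origin on the work surface. World frame = base frame: x ahead of the robot, y to its left, z up, the work surface at z = 0. Lengths are in m, angles in rad, forces in N, time in s.
With the tool pointing down it reaches from about 0.25 to 0.8 m from the base axis. Payload 3.9 kg.
Tool frame: the origin (TCP) lies at the very end of the fingers, on their centre line; the grasp point (between the pads) lies 19 mm behind it; z points along the fingers, x is the direction in which the jaws open and shut, and the axes are right-handed (so a half turn about z gives the same grasp; the last joint's range is limited). The gripper opens to 85 mm and grips with 20 to 120 N. Pads are 22 mm wide; open, the fingers measure 114 mm over their backs; the gripper's body (76 mm by 85 mm) begins 54 mm behind the grasp point. The pads swing forward as they close: fully open they stand 13 mm farther back than shut.
Start: joints at [-1.335, 0.26, -0.138, 1.173, 0, 1.571], TCP at [0.123, -0.51, 0.21] pointing down, gripper open.
Joint ranges: [-2.78, 2.78], [-0.83, 1.72], [-1.28, 1.37], [-1.9, 2.12], [-1.57, 1.48], [-3.14, 3.14]. Speed limits (rad/s): [2.57, 2.57, 3.14, 3.14, 3.14, 3.14].

## Interface

Orientations are given as a unit quaternion [w, x, y, z].
In Python, from workcell import get_obs, camera, finish_job gives the robot as it stands.
- The arm moves only by the tool drive_tool, never from a script. Its argument "increments" is a list of rows, each a list of 2 entries, a list of its own where there are three numbers: the shift along the tool's x, y, z in mm, then the turn, a rotation vector about the tool's x, y, z in rad. A call has 1 to 10 rows; each row shifts and turns the pose as measured when the row begins, along the tool's axes as they then stand; what a row does not reach is not made up. A row lasts 1/8 s, in which the tool goes at most 62.5 mm and 10.7 degrees, less where a joint would pass 70% of its speed; a pose out of reach is approached as far as the arm can. A call is refused whole if a number of a shift passes 62.5 or a number of a turn 0.188, either way. A call with a gripper value outside its range is refused whole. "hand" is the finger opening in mm, from 0 to 85.4, set as the call begins (left out, the last holds). The fingers move at their own pace and stop on an object; "force" is the grip in N (left out, the last holds). Time passes only in rows, so rows that do not move let the fingers close. It gives the time, the measured TCP pose, the force and the opening at its end, in the units of the state.
- get_obs(): the state, without advancing time (a new reading comes with each control period).
- camera(name): name is "scene" or "top" or "wrist"; returns a dict with "color" (480x640x3 uint8, blue, green, red), "depth" (480x640 float32, m along the optical axis (not along the pixel's ray), 0 where there is no reading), "mtx" (3x3 intrinsics, pixels), "pose" (4x4, takes a point from camera to world coordinates); the wrist camera has in their place "tool_from_camera" (4x4, takes a point from camera to tool coordinates, whose origin is the TCP and whose axes are the tool frame's). Camera axes: x right, y down, z forward; pixel columns grow to the right and rows downward; lengths in m; the calibration is good to about 2 mm. A picture is of the moment at which its call begins: read the wrist's pose just before it.
- finish_job(): hands the job in, once; it reports no verdict.
The state is a dict: "time_s": time; "joint_pos": joint angles; "qd": joint speeds; "joint_torque": joint torques, N m; "tool_pos": TCP position; "tool_rot": TCP orientation; "force": force on the tool from outside, world axes, zero at the start; "torque": the same for the moment, N m; "grip_width": finger opening in m.
Only numpy, scipy, OpenCV 4.12 (cv2) and the standard library are available. Lean on these libraries where they do the work, as an engineer would, in place of code of your own. Each camera call takes 0.05 s, during which the arm holds its last target. There are 200 camera calls.

## Working session

There is one attempt and no reset: what is moved stays moved. The work goes in short steps, Python scripts to look and compute and a tool call to move; the robot and the scene stay as the last step left them, time stands still between calls to the robot, and variables do not carry over. Pictures are saved under pics/ and viewed, about 8 in all and at most 12, crops included, and the job is handed in when it is done.

Besides the shell and the picture viewer there is one more tool, called after "Emit:" as name([rows], argument=value, ...), one row to a line, values as JSON. drive_tool: Moves the arm, as the interface text tells. Its arguments: {"type":"object","properties":{"increments":{"type":"array","items":{"type":"array"}},"hand":{"type":"number"},"force":{"type":"number"}},"required":["increments"]}

```bash
mkdir -p pics
python3 - <<'E'
from workcell import *
import cv2,numpy as np
o=get_obs();print({k:np.round(v,3) for k,v in o.items()})
for n in("top","scene"):
    c=camera(n);cv2.imwrite(f"pics/{n}0.png",c["color"]);np.savez(f"{n}0.npz",**c)
    print(n,c["mtx"].tolist(),np.round(c["pose"],4).tolist())
E
```

```text
{'time_s': np.float64(0.0), 'joint_pos': array([-1.335,  0.261, -0.139,  1.173,  0.   ,  1.571]), 'qd': array([-0.003,  0.   , -0.002,  0.001,  0.001, -0.002]), 'joint_torque': array([-0.0000e+00, -4.0568e+01,  2.5392e+01,  1.9000e-02,  0.0000e+00,
        0.0000e+00]), 'tool_pos': array([ 0.122, -0.51 ,  0.209]), 'tool_rot': array([-0.001,  0.785, -0.619, -0.001]), 'force': array([0.301, 0.117, 0.085]), 'torque': array([-0.008,  0.017, -0.025]), 'grip_width': np.float64(0.086)}
top [[521.4273426372966, 0.0, 327.1078663538571], [0.0, 521.4273426372966, 234.23198346903104], [0.0, 0.0, 1.0]] [[-0.0224, -0.9983, 0.0531, 0.5397], [-0.9996, 0.0215, -0.0188, 0.0789], [0.0176, -0.0535, -0.9984, 0.9127], [0.0, 0.0, 0.0, 1.0]]
scene [[555.9454021855718, 0.0, 321.1356699655068], [0.0, 555.9454021855718, 244.8395898923518], [0.0, 0.0, 1.0]] [[-0.2664, 0.5749, -0.7737, 1.2847], [0.9639, 0.1621, -0.2114, 0.2819], [0.0039, -0.802, -0.5973, 0.5975], [0.0, 0.0, 0.0, 1.0]]
```

View pics/top0.png

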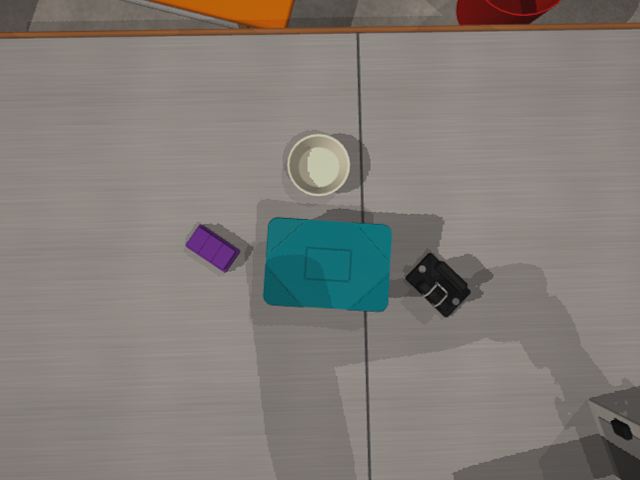

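View pics/scene0.png

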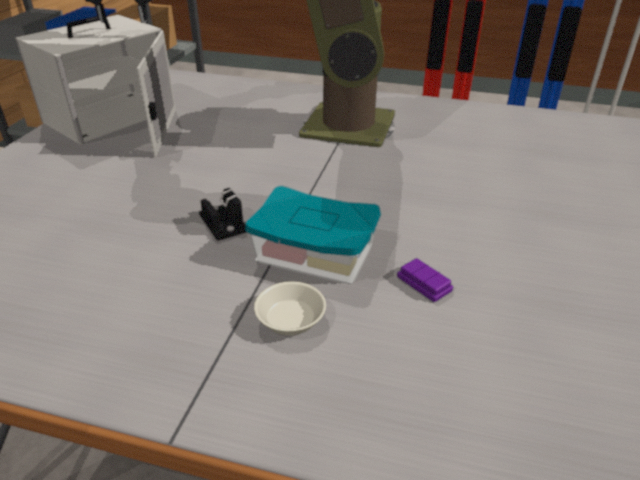

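Top view: teal lid spans columns 265–391, rows 218–311, with its long side roughly along world y. The dish is above it at (318,165), the wax block left at (212,248) and the clamp right at (438,285). The scene view shows all four corners standing up.

```bash
cat > h.py <<'E'
import cv2,numpy as np
def cloud(c):
    d=c["depth"];v,u=np.mgrid[:480,:640];K=c["mtx"]
    p=np.stack([(u-K[0,2])/K[0,0]*d,(v-K[1,2])/K[1,1]*d,d],-1)
    return p@c["pose"][:3,:3].T+c["pose"][:3,3]
def teal(c):
    h=cv2.cvtColor(c["color"],cv2.COLOR_BGR2HSV)
    return (cv2.inRange(h,(80,120,50),(98,255,255))>0)&(c["depth"]>0)
def analyse(c):
    P=cloud(c);m=teal(c);q=P[m];q=q[(q[:,2]>.055)&(q[:,2]<.1)]
    r=cv2.minAreaRect((q[:,:2]*1000).astype(np.float32));print("rect",r)
    b=cv2.boxPoints(r);ce=np.array(r[0])
    e=b[1]-b[0];f=b[2]-b[1];L=e if np.linalg.norm(e)>np.linalg.norm(f) else f
    Y=L/np.linalg.norm(L);Y=Y*np.sign(Y[1]);X=np.array([Y[1],-Y[0]])
    mid=q[np.linalg.norm(q[:,:2]*1000-ce,axis=1)<30]
    print("yaw",np.arctan2(X[1],X[0]),"mid z",np.median(mid[:,2])*1000)
    for i,(x,y) in enumerate([(-55,-85),(55,-85),(55,85),(-55,85)]):
        w=ce+x*X+y*Y;k=q[np.linalg.norm(q[:,:2]*1000-w,axis=1)<5]
        print("press",i+1,np.round(w,1),"z",np.round(np.median(k[:,2])*1000,1),len(k))
E
python3 - <<'E'
import numpy as np;from h import *
for n in("top","scene"): analyse(dict(np.load(n+"0.npz")))
E
```

```text
rect ((536.802001953125, 64.06150817871094), (200.30599975585938, 140.71485900878906), 85.20420837402344)
yaw -0.08370239 mid z 74.1810208428697
press 1 [474.9 -16. ] z 78.5 32
press 2 [584.5 -25.2] z 78.4 31
press 3 [598.7 144.2] z 80.4 31
press 4 [489.1 153.4] z 80.1 33
rect ((537.0011596679688, 65.66545104980469), (201.58287048339844, 144.1646728515625), 85.03247833251953)
yaw -0.08669987 mid z 73.12262632196465
press 1 [474.8 -14.3] z 78.6 16
press 2 [584.4 -23.8] z 78.0 16
press 3 [599.2 145.6] z 79.6 14
press 4 [489.6 155.1] z 78.5 17
```

Emit:
drive_tool([
  [[0, 0, 0], [0, 0, 0]],
], hand=0, force=60)

```text
time_s: 0.22
tool_pos: [0.1224, -0.5095, 0.209]
tool_rot: [-0.001, 0.785, -0.619, -0.001]
force: [0.2, -0.1, -0.7]
grip_width: 0.0698
```

```bash
cat >> h.py <<'E'
from scipy.spatial.transform import Rotation as Ro
def R(o): q=o["tool_rot"];return Ro.from_quat([q[1],q[2],q[3],q[0]])
def togo(o,t,yaw=None):
    "target mm -> tool-axes shift"
    print("shift",np.round(R(o).as_matrix().T@(np.array(t)-o["tool_pos"]*1000),1))
E
python3 - <<'E'
from h import *
from workcell import get_obs
o=get_obs()
for n in("top","scene"):
    c=dict(np.load(n+"0.npz"));p=np.linalg.inv(c["pose"])
    for t in([.122,-.51,.209],[.122,-.51,.35]):
        k=p[:3,:3]@t+p[:3,3];k=c["mtx"]@k;print(n,np.round(k[:2]/k[2]))
P=cloud(dict(np.load("scene0.npz")))
for uv in [(25,60),(100,85),(165,35),(155,150),(160,100),(80,140),(110,15)]: print(uv,np.round(P[uv[1],uv[0]],3))
print(np.round(R(o).as_matrix(),3))
E
```

```text
top [769. 568.]
top [884. 646.]
scene [126.  37.]
scene [113. -29.]
(25, 60) [ 0.201 -0.744  0.159]
(100, 85) [ 0.176 -0.572  0.107]
(165, 35) [-1.004 -1.076 -0.141]
(155, 150) [ 0.289 -0.381  0.017]
(160, 100) [ 0.185 -0.411  0.091]
(80, 140) [ 0.278 -0.585  0.009]
(110, 15) [-0.87  -1.244 -0.035]
[[ 0.234 -0.972 -0.001]
 [-0.972 -0.234  0.003]
 [-0.003 -0.    -1.   ]]
```

Emit:
drive_tool([
  [[0, 0, -50], [0, 0, 0]],
  [[0, 0, -50], [0, 0, -0.16]],
  [[0, 0, 0], [0, 0, -0.16]],
  [[0, 0, 0], [0, 0, -0.16]],
  [[0, 0, 0], [0, 0, -0.16]],
  [[0, 0, 0], [0, 0, -0.16]],
  [[0, 0, 0], [0, 0, -0.16]],
  [[0, 0, 0], [0, 0, -0.16]],
  [[0, 0, 0], [0, 0, -0.16]],
], hand=0)

```text
time_s: 1.35
tool_pos: [0.1218, -0.5072, 0.3089]
tool_rot: [-0.005, 1.0, -0.006, -0.001]
force: [0.2, 0.2, -1.6]
grip_width: -0.0001
```

Run:
```python
from h import *
from workcell import get_obs
o=get_obs();print(o["time_s"],o["grip_width"],o["joint_pos"]);togo(o,[475,-15,160]);print(R(o).as_matrix().round(3))
```

```text
1.35 -6.314809057968566e-05 [-1.33502557e+00  2.42053521e-01  9.23627499e-02  1.43188104e+00
 -1.38956076e-06  2.48267859e-01]
shift [ 347.4 -494.9  153.1]
[[ 1.    -0.013 -0.003]
 [-0.012 -1.     0.01 ]
 [-0.003 -0.01  -1.   ]]
```

Emit:
drive_tool([
  [[35, -48, 0], [0, 0, 0]],
  [[35, -48, 0], [0, 0, 0]],
  [[35, -48, 0], [0, 0, 0]],
  [[35, -48, 0], [0, 0, 0]],
  [[35, -48, 10], [0, 0, 0]],
  [[35, -48, 10], [0, 0, 0]],
  [[35, -48, 10], [0, 0, 0]],
  [[35, -48, 10], [0, 0, 0]],
  [[35, -48, 10], [0, 0, 0]],
  [[35, -48, 10], [0, 0, 0]],
])

```text
time_s: 2.6
tool_pos: [0.488, -0.0214, 0.2506]
tool_rot: [-0.004, 1.0, -0.01, 0.001]
force: [0.2, -1.0, 0.5]
grip_width: 0.0001
```

Run:
```python
from h import *
from workcell import get_obs
o=get_obs();print(o["time_s"],o["tool_pos"],o["joint_pos"]);togo(o,[475,-15,100]);print(R(o).as_matrix().round(3))
```

```text
2.6 [ 0.48801625 -0.02141739  0.25055974] [-0.04945925  0.18092451 -0.13734159  1.2504425   0.00801145  1.54213247]
shift [-13.5  -4.9 150.6]
[[ 1.    -0.021  0.002]
 [-0.021 -1.     0.008]
 [ 0.002 -0.008 -1.   ]]
```

Emit:
drive_tool([
  [[-13, -5, 40], [0, 0, 0]],
  [[0, 0, 60], [0, 0, 0]],
  [[0, 0, 50], [0, 0, 0]],
  [[0, 0, 0], [0, 0, 0]],
])

```text
time_s: 3.1
tool_pos: [0.4787, -0.0098, 0.0962]
tool_rot: [-0.004, 1.0, -0.006, 0.002]
force: [-1.3, -0.1, 0.6]
grip_width: -0.0002
```

Run:
```python
from h import *
from workcell import get_obs
o=get_obs();print(o["time_s"],o["tool_pos"],o["force"]);togo(o,[475,-15,73])
```

```text
3.1 [ 0.47866065 -0.00976406  0.09621872] [-1.27179597 -0.14436344  0.59826108]
shift [-3.7  5.5 23.2]
```

Emit:
drive_tool([
  [[-4, 5.5, 8], [0, 0, 0]],
  [[0, 0, 5], [0, 0, 0]],
  [[0, 0, 4], [0, 0, 0]],
  [[0, 0, 3], [0, 0, 0]],
])

```text
time_s: 3.6
tool_pos: [0.4797, -0.0162, 0.0808]
tool_rot: [-0.004, 1.0, -0.006, 0.007]
force: [-0.4, 0.7, 0.3]
grip_width: 0.0001
```

Emit:
drive_tool([
  [[0, 0, 2], [0, 0, 0]],
  [[0, 0, 1], [0, 0, 0]],
])

```text
time_s: 3.85
tool_pos: [0.4804, -0.0163, 0.0783]
tool_rot: [-0.004, 1.0, -0.006, 0.008]
force: [0.9, -0.4, -0.6]
grip_width: 0.0002
```

Emit:
drive_tool([
  [[-5, 0, 1], [0, -0.016, 0]],
  [[0, 0, 2], [0, 0, 0]],
  [[0, 0, 2], [0, 0, 0]],
])

```text
time_s: 4.22
tool_pos: [0.4752, -0.0161, 0.073]
tool_rot: [-0.004, 1.0, -0.006, -0.0]
force: [-0.2, 0.1, -0.7]
grip_width: -0.0001
```

Emit:
drive_tool([
  [[-1, 0, 1.5], [0, 0, 0]],
  [[0, 0, 1.5], [0, 0, 0]],
])

```text
time_s: 4.47
tool_pos: [0.474, -0.016, 0.0696]
tool_rot: [-0.004, 1.0, -0.006, -0.001]
force: [0.1, -0.2, -0.3]
grip_width: 0.0
```

Run:
```python
from workcell import *
from h import *
print(get_obs()["force"],get_obs()["tool_pos"])
c=camera("scene");cv2.imwrite("pics/s1.png",cv2.resize(c["color"][120:300,200:440],(800,600)))
c=camera("top");analyse(c)
```

```text
[ 0.12500158 -0.20974912 -0.26039485] [ 0.47403578 -0.01598279  0.06962373]
rect ((537.0659790039062, 64.1171875), (200.0959930419922, 140.60684204101562), 85.00570678710938)
yaw -0.08716695 mid z 74.14746230983637
press 1 [474.9 -15.8] z nan 0
press 2 [584.5 -25.3] z 78.9 31
press 3 [599.3 144. ] z 81.1 30
press 4 [489.7 153.6] z 80.2 31
  return _methods._mean(a, axis=axis, dtype=dtype,
  ret = ret.dtype.type(ret / rcount)
```

View pics/s1.png

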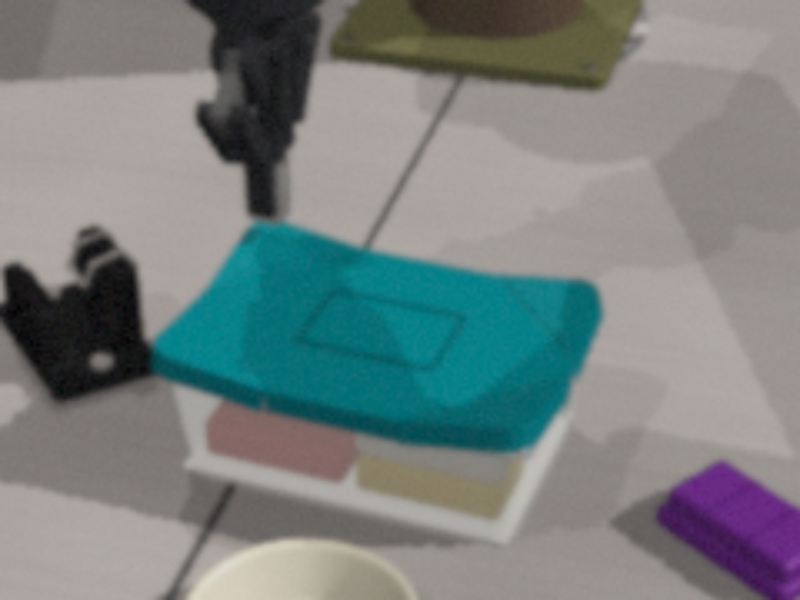

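Run:
```python
from workcell import *
from h import *
c=camera("scene");p=np.linalg.inv(c["pose"])
for t in([.474,-.016,.0696],[.475,-.015,.079],[.464,-.0245,.0825]):
    k=c["mtx"]@(p[:3,:3]@t+p[:3,3]);k=k[:2]/k[2];print(np.round(k,1),"crop",np.round((k-[200,120])*3.333))
P=cloud(c)
for y in range(165,200,3): print(y,[tuple((P[y,x]*1000).round().astype(int)) for x in (276,280,284)],c["color"][y,280])
```

```text
[280.7 194.6] crop [269. 248.]
[280.8 190.4] crop [269. 235.]
[277.7 185. ] crop [259. 217.]
165 [(np.int64(518), np.int64(-6), np.int64(154)), (np.int64(503), np.int64(-4), np.int64(147)), (np.int64(480), np.int64(-5), np.int64(135))] [48 42 43]
168 [(np.int64(505), np.int64(-11), np.int64(141)), (np.int64(504), np.int64(-4), np.int64(142)), (np.int64(484), np.int64(-4), np.int64(131))] [39 35 31]
171 [(np.int64(488), np.int64(-18), np.int64(125)), (np.int64(488), np.int64(-10), np.int64(126)), (np.int64(479), np.int64(-6), np.int64(122))] [31 33 27]
174 [(np.int64(488), np.int64(-18), np.int64(119)), (np.int64(489), np.int64(-10), np.int64(121)), (np.int64(479), np.int64(-6), np.int64(116))] [35 33 34]
177 [(np.int64(488), np.int64(-18), np.int64(113)), (np.int64(486), np.int64(-11), np.int64(113)), (np.int64(480), np.int64(-6), np.int64(111))] [31 28 25]
180 [(np.int64(486), np.int64(-19), np.int64(106)), (np.int64(489), np.int64(-11), np.int64(109)), (np.int64(479), np.int64(-7), np.int64(104))] [35 34 30]
183 [(np.int64(486), np.int64(-19), np.int64(100)), (np.int64(486), np.int
[... 161 characters left out ...]
, np.int64(91)), (np.int64(480), np.int64(-7), np.int64(93))] [109 110  84]
189 [(np.int64(474), np.int64(-24), np.int64(80)), (np.int64(473), np.int64(-17), np.int64(80)), (np.int64(466), np.int64(-12), np.int64(78))] [136 129  18]
192 [(np.int64(482), np.int64(-22), np.int64(79)), (np.int64(480), np.int64(-15), np.int64(79)), (np.int64(475), np.int64(-9), np.int64(77))] [126 119   2]
195 [(np.int64(487), np.int64(-20), np.int64(76)), (np.int64(485), np.int64(-13), np.int64(76)), (np.int64(484), np.int64(-6), np.int64(76))] [129 121  15]
198 [(np.int64(496), np.int64(-17), np.int64(75)), (np.int64(492), np.int64(-11), np.int64(74)), (np.int64(491), np.int64(-4), np.int64(74))] [128 119  18]
```

The crop shows the fingertips above corner 1, still about 15 mm clear of the lid (depth gives tip z ≈ 92 mm while the TCP reads 70). The real tip is therefore about 20 mm short of the TCP, so I'll go down by feel.

Emit:
drive_tool([
  [[1, 0, 4], [0, 0, 0]],
  [[0, 0, 4], [0, 0, 0]],
  [[0, 0, 2], [0, 0, 0]],
])

```text
time_s: 5.0
tool_pos: [0.4755, -0.0159, 0.0592]
tool_rot: [-0.004, 1.0, -0.006, -0.0]
force: [0.1, -1.0, 0.0]
grip_width: 0.0001
```

Emit:
drive_tool([
  [[0, 0, 2], [0, 0, 0]],
  [[0, 0, 1], [0, 0, 0]],
])

```text
time_s: 5.25
tool_pos: [0.4753, -0.0162, 0.0562]
tool_rot: [-0.004, 1.0, -0.006, -0.0]
force: [-1.5, -0.8, 5.8]
grip_width: -0.0001
```

Emit:
drive_tool([
  [[0, 0, 1], [0, 0, 0]],
  [[0, 0, 1], [0, 0, 0]],
])

```text
time_s: 5.5
tool_pos: [0.4751, -0.0163, 0.0553]
tool_rot: [-0.004, 1.0, -0.006, -0.0]
force: [-3.5, -0.6, 8.1]
grip_width: -0.0002
```

Emit:
drive_tool([
  [[0, 0, 1.5], [0, 0, 0]],
  [[0, 0, 1.5], [0, 0, 0]],
])

```text
time_s: 5.75
tool_pos: [0.4749, -0.0165, 0.0536]
tool_rot: [-0.003, 1.0, -0.006, -0.0]
force: [-1.5, -0.4, 1.8]
grip_width: -0.0002
```

Emit:
drive_tool([
  [[0, 0, 1.5], [0, 0, 0]],
  [[0, 0, 1.5], [0, 0, 0]],
])

```text
time_s: 6.0
tool_pos: [0.4753, -0.0164, 0.0515]
tool_rot: [-0.003, 1.0, -0.006, 0.0]
force: [-5.7, 0.4, 19.7]
grip_width: 0.0003
```

Force rose to 8 N, dropped to 1.8 N and then hit a hard stop at 20 N, so corner 1 clicked. Now corner 2.

Emit:
drive_tool([
  [[0, 0, -20], [0, 0, 0]],
  [[0, 0, -20], [0, 0, 0]],
  [[50, 4, 0], [0, 0, 0]],
  [[50, 4, 0], [0, 0, 0]],
  [[10, 0, 0], [0, 0, 0]],
  [[0, 0, 0], [0, 0, 0]],
])

```text
time_s: 6.75
tool_pos: [0.5863, -0.0257, 0.0906]
tool_rot: [-0.004, 1.0, -0.006, -0.001]
force: [-0.1, 0.2, -0.2]
grip_width: -0.0
```

Run:
```python
from h import *
from workcell import *
c=camera("top");analyse(c)
o=get_obs();print(o["tool_pos"],R(o).as_matrix().round(3)[:,2]);togo(o,[584.5,-25,60])
```

```text
rect ((536.8950805664062, 64.00715637207031), (200.31350708007812, 140.21017456054688), 85.13630676269531)
yaw -0.08488752 mid z 74.30395816817875
press 1 [474.9 -16. ] z 74.3 32
press 2 [584.5 -25.3] z nan 0
press 3 [598.9 144. ] z 80.7 32
press 4 [489.3 153.4] z 80.0 32
[ 0.58580025 -0.0256871   0.09063275] [-0.002  0.008 -1.   ]
shift [-1.3 -0.4 30.6]
  return _methods._mean(a, axis=axis, dtype=dtype,
  ret = ret.dtype.type(ret / rcount)
```

Corner 1 now reads 74.3 mm, the same as the lid's middle: shut. The tub hasn't moved.

Emit:
drive_tool([
  [[-1, 0, 20], [0, 0, 0]],
  [[0, 0, 10], [0, 0, 0]],
  [[0, 0, 0], [0, 0, 0]],
  [[0, 0, 2], [0, 0, 0]],
  [[0, 0, 2], [0, 0, 0]],
])

```text
time_s: 7.42
tool_pos: [0.5805, -0.025, 0.0569]
tool_rot: [-0.004, 1.0, -0.006, -0.002]
force: [0.0, -0.3, 1.2]
grip_width: 0.0
```

Emit:
drive_tool([
  [[0, 0, 1.5], [0, 0, 0]],
  [[0, 0, 1.5], [0, 0, 0]],
])

```text
time_s: 7.68
tool_pos: [0.5808, -0.0253, 0.0554]
tool_rot: [-0.004, 1.0, -0.006, -0.001]
force: [-2.1, 0.4, 6.9]
grip_width: -0.0002
```

Emit:
drive_tool([
  [[0, 0, 1.5], [0, 0, 0]],
  [[0, 0, 1.5], [0, 0, 0]],
])

```text
time_s: 7.92
tool_pos: [0.581, -0.0254, 0.0546]
tool_rot: [-0.004, 1.0, -0.006, -0.001]
force: [-2.7, 0.5, 7.3]
grip_width: -0.0
```

Emit:
drive_tool([
  [[0, 0, 1.5], [0, 0, 0]],
  [[0, 0, 1.5], [0, 0, 0]],
])

```text
time_s: 8.18
tool_pos: [0.5812, -0.0255, 0.0529]
tool_rot: [-0.004, 1.0, -0.006, -0.0]
force: [0.7, 0.3, -0.1]
grip_width: -0.0001
```

Emit:
drive_tool([
  [[0, 0, 1.5], [0, 0, 0]],
  [[0, 0, 1.5], [0, 0, 0]],
])

```text
time_s: 8.43
tool_pos: [0.5816, -0.0254, 0.0515]
tool_rot: [-0.004, 1.0, -0.006, 0.001]
force: [-5.1, -0.9, 17.6]
grip_width: 0.0002
```

Emit:
drive_tool([
  [[0, 0, -20], [0, 0, 0]],
  [[0, 0, -20], [0, 0, 0]],
  [[5, -56, 0], [0, 0, 0]],
  [[5, -56, 0], [0, 0, 0]],
  [[5, -56, 0], [0, 0, 0]],
  [[0, 0, 0], [0, 0, 0]],
])

```text
time_s: 9.18
tool_pos: [0.6018, 0.1463, 0.0929]
tool_rot: [-0.004, 1.0, -0.008, 0.002]
force: [-0.5, -0.9, 1.2]
grip_width: 0.0005
```

```bash
python3 -W ignore - <<'E'
from h import *
from workcell import *
c=camera("top");analyse(c)
o=get_obs();print(o["tool_pos"],R(o).as_matrix().round(3)[:,2]);togo(o,[599,144,60])
E
```

```text
rect ((534.3717651367188, 36.8114013671875), (145.9125518798828, 139.7069549560547), 84.79029083251953)
yaw -0.09092636 mid z 74.20463689574453
press 1 [471.9 -42.8] z nan 0
press 2 [581.4 -52.8] z nan 0
press 3 [596.9 116.5] z nan 0
press 4 [487.3 126.5] z nan 0
[0.60126829 0.14415742 0.09269514] [ 0.003  0.007 -1.   ]
shift [-2.4  0.4 32.7]
```

Emit:
drive_tool([
  [[-2, 0, 20], [0, 0, 0]],
  [[0, 0, 10], [0, 0, 0]],
  [[0, 0, 0], [0, 0, 0]],
  [[0, 0, 2], [0, 0, 0]],
  [[0, 0, 2], [0, 0, 0]],
])

```text
time_s: 9.85
tool_pos: [0.5999, 0.1403, 0.0583]
tool_rot: [-0.003, 1.0, -0.011, 0.002]
force: [-0.7, 0.2, 0.6]
grip_width: 0.0004
```

Emit:
drive_tool([
  [[0, 0, 1.5], [0, 0, 0]],
  [[0, 0, 1.5], [0, 0, 0]],
])

```text
time_s: 10.1
tool_pos: [0.6005, 0.1404, 0.0561]
tool_rot: [-0.003, 1.0, -0.012, 0.003]
force: [-1.8, 0.1, 4.2]
grip_width: 0.0001
```

Emit:
drive_tool([
  [[0, 0, 1.5], [0, 0, 0]],
  [[0, 0, 1.5], [0, 0, 0]],
])

```text
time_s: 10.35
tool_pos: [0.6007, 0.1406, 0.055]
tool_rot: [-0.004, 1.0, -0.011, 0.003]
force: [-2.6, -1.6, 8.1]
grip_width: 0.0002
```

Emit:
drive_tool([
  [[0, 0, 1.5], [0, 0, 0]],
  [[0, 0, 1.5], [0, 0, 0]],
])

```text
time_s: 10.6
tool_pos: [0.6008, 0.1407, 0.054]
tool_rot: [-0.004, 1.0, -0.011, 0.004]
force: [-2.5, -0.6, 4.9]
grip_width: -0.0002
```

Emit:
drive_tool([
  [[0, 0, 1.5], [0, 0, 0]],
  [[0, 0, 1.5], [0, 0, 0]],
])

```text
time_s: 10.85
tool_pos: [0.6011, 0.1407, 0.0517]
tool_rot: [-0.004, 1.0, -0.011, 0.005]
force: [-3.4, -0.6, 9.3]
grip_width: -0.0002
```

Emit:
drive_tool([
  [[0, 0, 1.5], [0, 0, 0]],
  [[0, 0, 1], [0, 0, 0]],
])

```text
time_s: 11.1
tool_pos: [0.6012, 0.1408, 0.0517]
tool_rot: [-0.004, 1.0, -0.011, 0.005]
force: [-3.8, -1.4, 7.6]
grip_width: -0.0002
```

Emit:
drive_tool([
  [[0, 0, -20], [0, 0, 0]],
  [[0, 0, -20], [0, 0, 0]],
  [[-56, -4, 0], [0, -0.01, 0]],
  [[-55, -6, 0], [0, 0, 0]],
  [[0, 0, 0], [0, 0, 0]],
])

```text
time_s: 11.72
tool_pos: [0.4873, 0.1528, 0.0899]
tool_rot: [-0.003, 1.0, -0.011, -0.001]
force: [0.6, 0.4, 0.2]
grip_width: -0.0004
```

```bash
python3 -W ignore - <<'E'
from h import *
from workcell import *
c=camera("top");analyse(c)
o=get_obs();print(o["tool_pos"],R(o).as_matrix().round(3)[:,2]);togo(o,[489,153,60])
P=cloud(c)[teal(c)]*1000
for w in [(475,-16),(584.5,-25),(599,144),(489,153)]:
    print(w,np.median(P[np.linalg.norm(P[:,:2]-w,axis=1)<5,2]))
E
```

```text
rect ((536.4995727539062, 63.46826934814453), (199.38259887695312, 139.58639526367188), 85.19355773925781)
yaw -0.0838882 mid z 74.22844045824561
press 1 [474.6 -16.6] z 74.6 32
press 2 [584.2 -25.8] z 73.9 29
press 3 [598.4 143.6] z 73.7 28
press 4 [488.8 152.8] z nan 0
[0.49087037 0.15328392 0.09063077] [ 0.003  0.007 -1.   ]
shift [-2.   0.6 30.6]
(475, -16) 74.52019293735223
(584.5, -25) 74.33319022073937
(599, 144) 73.60179980701231
(489, 153) nan
```

Corners 1–3 are flat. Now corner 4.

Emit:
drive_tool([
  [[-2, 0, 20], [0, 0, 0]],
  [[0, 0, 10], [0, 0, 0]],
  [[0, 0, 0], [0, 0, 0]],
  [[0, 0, 2], [0, 0, 0]],
  [[0, 0, 2], [0, 0, 0]],
])

```text
time_s: 12.4
tool_pos: [0.4967, 0.1547, 0.0573]
tool_rot: [-0.005, 1.0, -0.012, 0.006]
force: [-0.1, -0.3, 0.5]
grip_width: -0.0001
```

Emit:
drive_tool([
  [[0, 0, 1.5], [0, 0, 0]],
  [[0, 0, 1.5], [0, 0, 0]],
])

```text
time_s: 12.65
tool_pos: [0.4968, 0.1551, 0.0552]
tool_rot: [-0.005, 1.0, -0.012, 0.006]
force: [-3.6, -0.5, 8.4]
grip_width: 0.0002
```

Emit:
drive_tool([
  [[0, 0, 1.5], [0, 0, 0]],
  [[0, 0, 1.5], [0, 0, 0]],
])

```text
time_s: 12.9
tool_pos: [0.4966, 0.1552, 0.0541]
tool_rot: [-0.006, 1.0, -0.012, 0.006]
force: [-3.3, -1.1, 8.2]
grip_width: -0.0002
```

Emit:
drive_tool([
  [[0, 0, 1.5], [0, 0, 0]],
  [[0, 0, 1.5], [0, 0, 0]],
])

```text
time_s: 13.15
tool_pos: [0.4968, 0.1554, 0.0521]
tool_rot: [-0.006, 1.0, -0.012, 0.007]
force: [0.5, 0.4, -0.5]
grip_width: 0.0002
```

Clicked (8 N falling to 0). A final nudge, then retreat clear and check.

Emit:
drive_tool([
  [[0, 0, 1.5], [0, 0, 0]],
  [[0, 0, 1], [0, 0, 0]],
])

```text
time_s: 13.4
tool_pos: [0.4969, 0.1554, 0.0517]
tool_rot: [-0.006, 1.0, -0.012, 0.008]
force: [-3.1, -1.2, 11.9]
grip_width: -0.0004
```

Emit:
drive_tool([
  [[0, 0, -20], [0, 0, 0]],
  [[0, 0, -50], [0, 0, 0]],
  [[0, 0, -50], [0, 0, 0]],
  [[-50, 0, -20], [0, 0, 0]],
  [[-50, 0, 0], [0, 0, 0]],
  [[-30, 0, 0], [0, 0, 0]],
  [[0, 0, 0], [0, 0, 0]],
  [[0, 0, 0], [0, 0, 0]],
])

```text
time_s: 14.4
tool_pos: [0.3647, 0.1577, 0.1934]
tool_rot: [-0.006, 1.0, -0.013, 0.01]
force: [-0.7, 0.1, -0.1]
grip_width: 0.0003
```

```bash
python3 -W ignore - <<'E'
from h import *
from workcell import *
for n in("top","scene"):
    c=camera(n);print(n);analyse(c)
    P=cloud(c)[teal(c)]*1000;X=np.array([np.cos(.085),-np.sin(.085)]);Y=np.array([-X[1],X[0]])
    for x,y in[(-62,-92),(62,-92),(62,92),(-62,92)]:
        w=np.array([537,64.])+x*X+y*Y;k=P[np.linalg.norm(P[:,:2]-w,axis=1)<5,2];print(" tip",np.median(k).round(1))
    if n=="top":
        a=np.load("top0.npz")["color"]
        for nm,lo,hi in(("wax",(125,80,30),(160,255,255)),):
            for im in(a,c["color"]):
                m=cv2.inRange(cv2.cvtColor(im,cv2.COLOR_BGR2HSV),lo,hi);print(nm,cv2.moments(m,True)["m10"]/m.astype(bool).sum(),cv2.moments(m,True)["m01"]/m.astype(bool).sum())
    cv2.imwrite(f"pics/{n}_end.png",c["color"])
E
```

```text
top
rect ((536.5900268554688, 63.479129791259766), (199.50131225585938, 139.55758666992188), 85.1311264038086)
yaw -0.084977865 mid z 74.36616806583085
press 1 [474.6 -16.5] z 74.2 31
press 2 [584.2 -25.9] z 73.9 30
press 3 [598.6 143.5] z 73.8 31
press 4 [489.  152.8] z 74.3 32
 tip 74.3
 tip 73.9
 tip 73.1
 tip 73.6
wax 212.16846153846154 247.87076923076924
wax 212.22650231124808 247.90832049306624
scene
rect ((536.3748779296875, 65.32919311523438), (200.86647033691406, 144.6725311279297), 84.82708740234375)
yaw -0.09028466 mid z 73.14831138071742
press 1 [473.9 -14.4] z 73.3 12
press 2 [583.5 -24.3] z 72.9 16
press 3 [598.8 145. ] z 72.8 20
press 4 [489.3 154.9] z 72.6 14
 tip 73.0
 tip 71.2
 tip 70.7
 tip 73.1
```

View pics/scene_end.png

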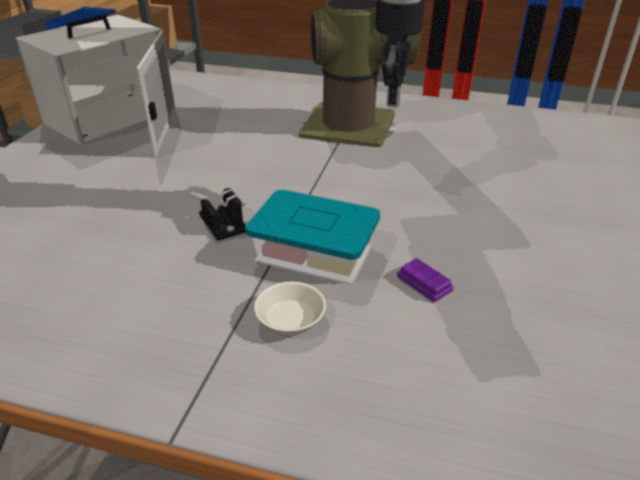

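The lid is flat all round (lid at columns 250–380, rows 192–252). The dish, wax block and clamp are where they started, and the gripper is clear.

```bash
python3 -c "from workcell import *;print(finish_job())"
```

```text
the job is handed in; nothing more can be done
None
```

I pressed all four lid corners shut with the closed fingertips, backed the arm clear and handed the job in at about 14.5 s of the 43 s allowed.

**Clicks:** Corners 1, 2 and 4 rose to 7–8 N, dropped to about 0–2 N, then met a hard stop at 12–20 N. Corner 3's drop was less distinct (8.1 to 4.9 to 9.3 N).

**Final camera checks:**
- **Corners:** all four press points are level with the middle of the lid to within about 0.6 mm, compared with 4–7 mm proud at the start.
- **Tub:** it moved less than 1 mm.
- **Wax block:** it did not move.
- **Dish and clamp:** they look unmoved in the final picture, but I did not measure them.

**Disagreements:**
- The closed fingertips sat about 20 mm short of where the reported tool point put them. The first descent stopped above the lid, so I did the rest by force.
- In the scene view, two lid tips read about 2 mm lower than the other two. The top view reads all four tips within about 1 mm of each other.

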